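# Clip the feather slide for its picture

## Robot

A 6-joint arm with a two-finger parallel gripper is mounted at the origin on the work surface. World frame = base frame: x ahead of the robot, y to its left, z up, the work surface at z = 0. Lengths are in m, angles in rad, forces in N, time in s.
With the tool pointing down it reaches from about 0.4 to 0.825 m from the base axis. Payload 7 kg.
Tool frame: the origin (TCP) lies on the centre line of the jaws, within the pads' length; the fingertips stand 22 mm ahead of it and the grasp point (between the pads) lies 3 mm ahead of it; z points along the fingers, y is the line along which they close (so a half turn about z gives the same grasp; the last joint's range is limited). The gripper opens to 88 mm and grips with 3 to 60 N. Pads are 19 mm wide; open, the fingers measure 130 mm over their backs; the gripper's body (78 mm by 193 mm) begins 47 mm behind the grasp point.
Start: joints at [-0.888, 0.359, 0.012, 0, -1.224, -0.288], TCP at [0.26, -0.623, 0.249] pointing down, gripper open.
Joint ranges: [-3.07, 3.07], [-1.43, 2.12], [-1.02, 1.25], [-3.03, 1.67], [-3.05, -0], [-3.03, 3.03]. Speed limits (rad/s): [2.39, 2.39, 3.01, 3.14, 3.14, 3.14].

## Interface

Orientations are given as [roll, pitch, yaw] about the fixed x, y, z axes, in that order (R = Rz(yaw) Ry(pitch) Rx(roll)).
In Python, from station import monitor, viewer, order gives the robot as it stands. The module is installed in compiled form; this text tells all that it offers.
- The arm moves only by the tool servo_tool, never from a script. Its argument "targets" is a list of rows, each an object with "angular": the turn, a rotation vector about the tool's x, y, z in degrees, a list of three; "xyz": the shift along the tool's x, y, z in cm, a list of three; "claw": the finger opening in cm, from 0 to 8.76. A call has 1 to 20 rows; each row shifts and turns the commanded pose from where the row before left it, along the tool's axes as they then stand; what a row does not reach is not made up. A row lasts 1/10 s, in which the tool goes at most 50 mm and 8.59 degrees, less where a joint would pass 70% of its speed; a pose out of reach is approached as far as the arm can. A call is refused whole if a number of a shift passes 5 or a number of a turn 8.59, either way. A call with a gripper value outside its range is refused whole. The fingers move at their own pace and stop on an object; "force" is the grip in N (left out, the last holds). Time passes only in rows, so rows that do not move let the fingers close. It gives the time, the measured TCP pose, the force, the opening and the grip force at its end, in the units of the state.
- monitor.get_state(): the state, without advancing time (a new reading comes with each control period).
- viewer.grab_frame(name): name is "scene" or "top" or "wrist"; returns a dict with "color" (480x640x3 uint8, blue, green, red), "fovy" (degrees; the focal length in pixels is half the picture's height over the tangent of half this angle, whatever the lens; pixels are square), "cx", "cy" (the principal point, pixels), "R" (3x3) and "t" (3): a world point X has camera coordinates R X + t. Camera axes: x right, y down, z forward; pixel columns grow to the right and rows downward; lengths in m; the calibration is good to about 2 mm. The wrist camera is an equidistant fisheye: a pixel r from the principal point sees the ray r / f radians off the axis. A picture is of the moment at which its call begins. There is no depth.
- order.job_done(): hands the job in; it is judged then, once.
The state is a dict: "t": time; "q": joint angles; "qd": joint speeds; "joint_efforts": joint torques, N m; "eef_pos": TCP position; "ee_rot": TCP orientation; "force": force on the tool from outside, world axes, zero at the start; "moment": the same for the moment, N m; "width": finger opening in m; "gripper_force": force on a finger pad.
Only numpy, scipy, OpenCV 4.12 (cv2) and the standard library are available. Lean on these libraries where they do the work, as an engineer would, in place of code of your own. Each camera call takes 0.05 s, during which the arm holds its last target. There are 200 camera calls.

## Task

Swing the brass spring clip round its pivot screw onto the edge of the feather slide, and keep swinging until it has pushed the slide home, flush and square, against the rubber pad of the blue stop; keep it pressed there firmly but gently for about three seconds while the picture is taken, then swing the clip well clear again, back to about where it was parked, and leave the slide lying at the stop. Move the slide only with the clip, do not touch it with the gripper, and leave everything else alone.

Things in the scene. Friction and masses are not known exactly. Their poses are not given: they have to be found in the camera images.
- stage: White inspection stage with a bare aluminium plate on top, 230 x 260 x 30 mm (x, y, z), fixed to the bench. Origin: centre of its underside; the plate's top lies 30 mm above it. The clip swings just over the plate; the stop stands towards its +y side.
- stop: Blue stop block on the plate, 56 x 34 x 20 mm, axes as the stage's. Origin: middle of its front face's lower edge (face looks to -y). The face of its black rubber pad (50 mm wide, 3 to 15 mm above the plate) lies 15 to 25 mm in front, as last adjusted: not measured. The pad gives 1 mm per 8 N. It needs at least 4 N for the picture (8 N is right); over 18 N damages the slide.
- clip (a joint): Swing of the spring clip about its vertical pivot screw, rad. 0 = parked end stop; grows as it swings clockwise, seen from above, onto the slide; at 1.3 the arm lies along the stage's -x. Pushed home it reads 1.22 to 1.40, by the stop's setting. It stays where it is left (pivot friction 0.07 N m, 0.7 N at the post). It counts as clear again below 0.75.
- clip_pivot (a point): Centre of the clip's dark pivot screw at the far right of the plate, 14 mm above the plate: the vertical axis the clip turns about.
- clip_post (a point): The clip's upright thumb post, a steel rod 10 mm in diameter with a 12 mm red cap, on the free end of the brass arm, 96 mm from the pivot axis. It stands from 12 to 55 mm above the plate; the point is on its axis, 40 mm above the plate. Push, hook or pinch it from above; higher than 22 mm over the plate nothing stands beside it.
- clip_nub (a point): Steel nub on the arm's slide side, 80 mm from the pivot axis, 10 mm off the arm's centre line; the point is its foremost line, 5 mm above the plate. The clip is fully on when the nub bears on the slide's edge. Then, of the push at the post, 3 N go into friction and the rest reaches the stop times 1.2. The slide squares itself while pressed and the force fades: follow it up.
- clip_leaf (a point): The clip's sprung steel leaf, 12 mm wide, reaching 33 mm out from the arm above the nub, with an upturned toe; the point is at its lowest bend, 18 mm out, 8 mm above the plate when free. The toe meets the slide first, pushes it along and climbs onto its top (up to about 4 N at the post), then presses down on it with about 2 N.
- slide: The specimen slide, a pale yellow clear resin slab 76 x 52 x 8 mm (x, y, z) of 50 to 100 g, with a brown barred feather on it, lying loose on the stage plate, up to 0.08 rad off square. Origin: centre of its underside; its +y edge is to meet the stop's pad, its -y edge (26 mm from the origin) is the one the clip goes onto.
- washer_mid (a point): Bystander: a black ring 30 mm across and 8 mm tall on the stage plate; the point is its centre. To be left alone.
- weight_mid (a point): Bystander: a small brass weight, 22 mm across and 27 mm tall, on the stage plate; the point is half-way up. To be left alone.
- jar_mid (a point): Bystander: a green glass jar, 60 mm across and 85 mm tall, on the bench; the point is half-way up. To be left alone.
- stain_mid (a point): Bystander: a small amber bottle, 40 mm across and 70 mm tall, on the bench; the point is half-way up. To be left alone.
- spare_slide: Bystander: a pale blue slide, 76 x 52 x 8 mm, with a green leaf, on the bench; origin: centre of its underside. To be left alone.
- dish: Bystander: a clear shallow dish, 90 mm across and 16 mm tall, on the bench; origin: centre of its underside. To be left alone.
- scraper_grip (a point): Bystander: a steel spatula 160 mm long on the bench; the point is on its handle. To be left alone.
Not all that is in view belongs to the job. What is meant by the slide is not red, and is the larger of those in its own colour.

How it is judged:
On the way, in this order (a step that is already met when the one before it is completed fails the run):
1. the clip is fully on the slide's edge (its nub within 2.5 mm of the edge) and presses the slide square (within 0.04 rad) against the stop's pad with 4 N or more, for 1.5 s (contact force between slide and stop above 4 N and y of clip_nub in the frame of slide above -0.0285 m and angle between the x axis of slide and the x axis of stage, either way round below 0.04 rad and angle between slide's own z axis and vertical below 0.04 rad), for 1.5 s.
2. the clip is swung clear of the slide (below 0.75 rad) (value of joint clip below 0.75 rad), for 0.2 s.
At the end, for the whole second after the job is handed in: The clip is at rest, swung clear below 0.75 rad; the slide lies at rest, flat on the stage plate, square to the stage within 0.04 rad, where the stop put it (its centre 18 to 34 mm from the stage's middle towards the stop) (value of joint clip below 0.75 rad and y of slide in the frame of stage between 0.018 and 0.034 m and angle between the x axis of slide and the x axis of stage, either way round below 0.04 rad and angle between slide's own z axis and vertical below 0.04 rad and z of slide in the frame of stage below 0.032 m and linear speed of slide below 0.01 m/s and velocity of joint clip between -0.05 and 0.05 rad/s); the robot touches nothing.
It fails at once if more than 18 N between the slide and the stop (contact force between slide and stop above 18 N).
It fails at once if the gripper or arm touches the slide (over 0.5 N) (contact force between any of the fingers, the arm and slide above 0.5 N).
It fails at once if a bystander (ring, brass weight, jar, amber bottle, spare slide, dish, spatula) moved more than 15 mm (distance of any of washer_mid, weight_mid, jar_mid, stain_mid, spare_slide, dish, scraper_grip from where it was at the start of the episode above 0.015 m).
It also fails if it takes over 69 s, if anything falls off the work surface, if the arm or the gripper's body presses on something with over 40 N, if the wrist force passes 120 N, or if a joint passes its speed limit or range.

## Working session

There is one attempt and no reset: what is moved stays moved. The work goes in short steps, Python scripts to look and compute and a tool call to move; the robot and the scene stay as the last step left them, time stands still between calls to the robot, and variables do not carry over. Pictures are saved under pics/ and viewed, at most 10 in all, crops included, and the job is handed in when it is done.

Besides the shell and the picture viewer there is one more tool, called after "Request:" by a JSON object that holds its "api" and its "payload". servo_tool: Moves the arm, as the interface text tells. Its arguments: {"type":"object","properties":{"targets":{"type":"array"},"force":{"type":"number"}},"required":["targets"]}

```bash
mkdir -p pics; cat > h.py <<'E'
import numpy as np, cv2, pickle
from station import monitor, viewer, order
def grab(n, f):
    d=viewer.grab_frame(n); cv2.imwrite('pics/'+f+'.png', d['color']); pickle.dump(d,open('pics/'+f+'.pkl','wb')); return d
def load(f): return pickle.load(open('pics/'+f+'.pkl','rb'))
def ray(d,u,v):
    f=d['color'].shape[0]/2/np.tan(np.radians(d['fovy'])/2)
    R=np.array(d['R']);t=np.array(d['t'])
    x=np.array([u-d['cx'],v-d['cy']])
    if d.get('fish'):
        r=np.hypot(*x);th=r/f;c=np.r_[x/max(r,1e-9)*np.sin(th),np.cos(th)]
    else: c=np.r_[x/f,1]
    return -R.T@t, R.T@c
def onz(d,u,v,z):
    o,r=ray(d,u,v); return o+r*(z-o[2])/r[2]
def proj(d,X):
    f=d['color'].shape[0]/2/np.tan(np.radians(d['fovy'])/2)
    c=np.array(d['R'])@np.array(X)+np.array(d['t'])
    if d.get('fish'):
        r=np.hypot(c[0],c[1]);th=np.arctan2(r,c[2]);return np.array([d['cx'],d['cy']])+f*th*c[:2]/r
    return np.array([d['cx'],d['cy']])+f*c[:2]/c[2]
E
python3 - <<'E'
from h import *
for n in ('top','scene','wrist'):
    d=grab(n,n+'0'); print(n,d['fovy'],d['cx'],d['cy'],-np.array(d['R']).T@d['t'])
s=monitor.get_state();print(s)
E
```

```text
top 51.75357036321176 321.32812599524607 247.2833135234712 [ 0.50883645 -0.00685087  1.17222409]
scene 50.828539137681226 325.2115093354695 234.9127680827218 [1.41634562 0.09608903 0.64043241]
wrist 65.70646984690485 318.6958546216038 239.31961435009214 [ 0.18310365 -0.6545035   0.38415881]
{'t': 0.15, 'q': array([-8.87913988e-01,  3.59202683e-01,  1.12673592e-02, -2.21310253e-04,
       -1.22406030e+00, -2.88140039e-01]), 'qd': array([-0.00092831, -0.00253674,  0.00176635,  0.00113603, -0.00060273,
       -0.00137726]), 'joint_efforts': array([-3.45304315e-04, -5.83274138e+01,  2.93290651e+01,  7.00113997e+00,
        8.79034982e-03, -1.04783715e-04]), 'eef_pos': array([ 0.25945527, -0.62278994,  0.24785575]), 'ee_rot': array([ 3.14038367e+00, -1.41333944e-04, -2.74692560e+00]), 'force': array([-0.32116825, -0.09868731,  0.04998093]), 'moment': array([-0.02503398, -0.01739899, -0.00710906]), 'gripper_force': 0.0, 'width': 0.0877806837306974}
```

View pics/top0.png

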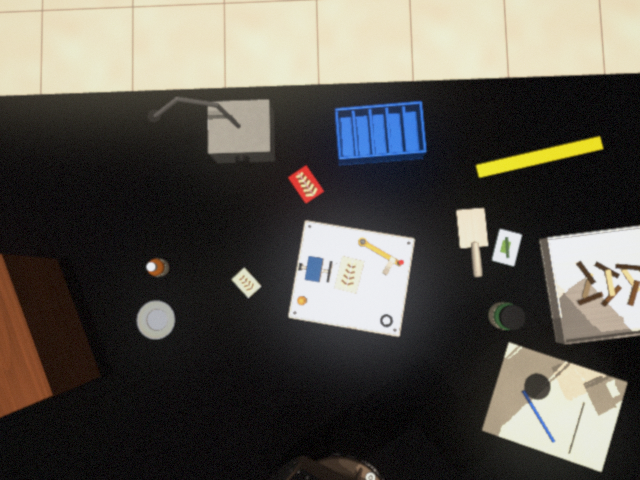

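View pics/scene0.png

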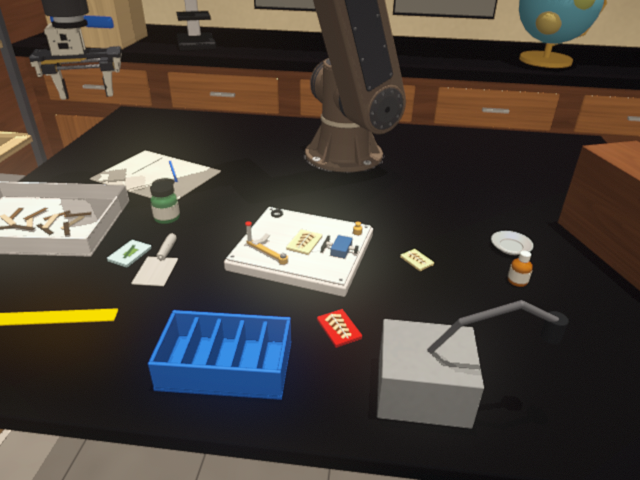

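The top view shows the stage at (352,278), with the brass arm running from the pivot (363,242) to the red-capped post (400,263), the stop at (314,269), the weight at (302,300) and the ring at (386,320). In the scene view the post is at (249,228).

Things that could be taken for the slide in the top view:
- pale yellow feather slab on the stage (349,274): the larger of the two pale yellow ones
- pale yellow slab on the bench (246,282): smaller
- red slab (306,184)
- blue spare (507,246)

I choose (349,274) and check it in a close crop.

```bash
python3 - <<'E'
from h import *
d=load('top0');c=d['color']
cv2.imwrite('pics/crop0.png',cv2.resize(c[210:350,230:420],None,fx=4,fy=4,interpolation=cv2.INTER_CUBIC))
h=cv2.cvtColor(c,cv2.COLOR_BGR2HSV)
# stage corners from white mask
m=((h[...,1]<60)&(h[...,2]>120)).astype(np.uint8)
m[:200]=0;m[350:]=0;m[:,:270]=0;m[:,430:]=0
m=cv2.morphologyEx(m,cv2.MORPH_CLOSE,np.ones((15,15)))
cn=max(cv2.findContours(m,0,2)[0],key=cv2.contourArea)
r=cv2.minAreaRect(cn);print(r)
P=np.array([onz(d,*p,0.03)[:2] for p in cv2.boxPoints(r)]);print(P,[np.linalg.norm(P[i]-P[i-1]) for i in range(4)])
C=P.mean(0);print('stage',C)
for a,name,z in((((h[...,0]<8)|(h[...,0]>172)),'red',.085),):
    k=(a&(h[...,1]>140)&(h[...,2]>80));k[:,:370]=0;k[:220]=0;k[330:]=0;k[:,420:]=0
    ys,xs=np.nonzero(k);print(name,len(xs),xs.mean(),ys.mean(),onz(d,xs.mean(),ys.mean(),z))
s=load('scene0');hs=cv2.cvtColor(s['color'],cv2.COLOR_BGR2HSV)
k=((hs[...,0]<8)|(hs[...,0]>172))&(hs[...,1]>140)&(hs[...,2]>80);k[:210]=0;k[250:]=0;k[:,:230]=0;k[:,270:]=0
ys,xs=np.nonzero(k);print('scene red',len(xs),xs.mean(),ys.mean(),onz(s,xs.mean(),ys.mean(),.083))
E
```

```text
((351.5, 278.0), (113.76409912109375, 100.44778442382812), 9.462321281433105)
[[ 0.4357911   0.1046893 ]
 [ 0.66375492  0.06172659]
 [ 0.6129565  -0.19650711]
 [ 0.38774767 -0.15027988]] [np.float64(0.2594560706244437), np.float64(0.23197692928086774), np.float64(0.26318267863919853), np.float64(0.229904268179698)]
stage [ 0.52506255 -0.04509277]
red 11 400.3636363636364 261.90909090909093 [ 0.55589112 -0.15152815  0.085     ]
scene red 28 247.92857142857142 223.07142857142858 [ 0.55594534 -0.15416027  0.083     ]
```

View pics/crop0.png

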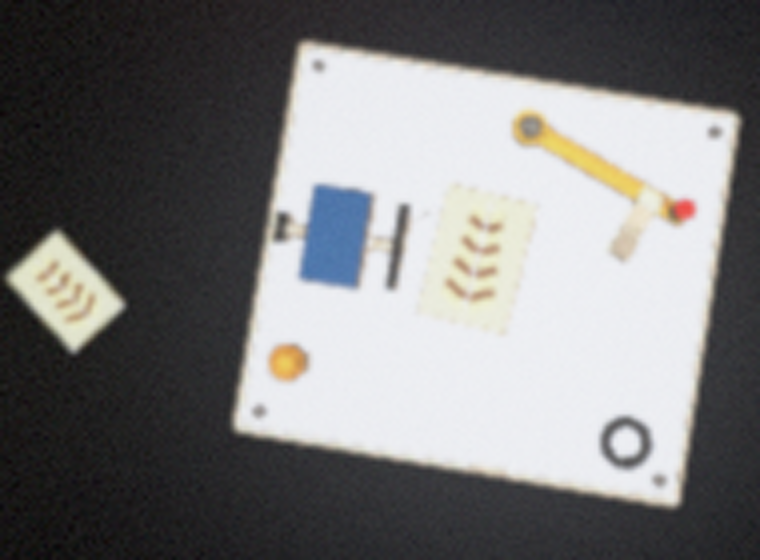

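The crop confirms the larger pale yellow feather slab, centred at about (477,260) in the crop and beside the stop's black pad. The smaller yellow slab lies off the stage at about (66,291). The pivot is at about (530,127) and the red cap at (684,210).

```bash
cat >> h.py <<'E'
from scipy.spatial.transform import Rotation as Ro
def delta(target, yaw):
    s=monitor.get_state(); R=Ro.from_euler('xyz',s['ee_rot'])
    print('pos',s['eef_pos'].round(4),'rot',s['ee_rot'].round(4),'t',round(s['t'],2),'F',s['force'].round(2),'w',round(s['width'],4))
    d=R.inv().apply(np.array(target)-s['eef_pos'])*100
    w=(R.inv()*Ro.from_euler('xyz',[np.pi,0,yaw])).as_rotvec(degrees=True)
    print('shift cm (tool)',d.round(2),'turn deg',w.round(2))
E
sed -i "s/d=viewer.grab_frame(n);/d=viewer.grab_frame(n); d['fish']=n=='wrist';/" h.py
python3 - <<'E'
from h import *
d=load('top0')
pv=onz(d,230+530/4-.4,210+127/4-.4,.044);post=np.array([.556,-.1525])
print('pivot',pv,'len',np.linalg.norm(post-pv[:2]))
C=np.array([.525,-.045]);ys=-.19;S=np.array([[np.cos(ys),np.sin(ys)],[-np.sin(ys),np.cos(ys)]])
print('in stage: pivot',S@(pv[:2]-C),'post',S@(post-C))
a=post-pv[:2];ang=np.arctan2(a[1],a[0]);print('arm ang',ang,'theta',((np.pi+1.3+ys-ang+np.pi)%(2*np.pi))-np.pi)
delta([.556,-.1525,.16],ang)
E
```

```text
pivot [ 0.60689608 -0.0716663   0.044     ] len 0.0955222336033253
in stage: pivot [ 0.08545846 -0.01071962] post [ 0.05074446 -0.09971083]
arm ang -2.1327248372012644 theta 0.1011321836114707
pos [ 0.2595 -0.6228  0.2479] rot [ 3.1404e+00 -1.0000e-04 -2.7469e+00] t 0.15 F [-0.32 -0.1   0.05] w 0.0878
shift cm (tool) [-45.46  32.     8.82] turn deg [ 7.000e-02  1.000e-02 -3.519e+01]
```

Request:
{"api": "servo_tool", "payload": {"targets": [{"xyz": [-3.5, 2.46, 0.6], "angular": [0, 0, 0], "claw": 4}, {"xyz": [-3.5, 2.46, 0.6], "angular": [0, 0, 0], "claw": 4}, {"xyz": [-3.5, 2.46, 0.6], "angular": [0, 0, 0], "claw": 4}, {"xyz": [-3.5, 2.46, 0.6], "angular": [0, 0, 0], "claw": 4}, {"xyz": [-3.5, 2.46, 0.6], "angular": [0, 0, 0], "claw": 4}, {"xyz": [-3.5, 2.46, 0.6], "angular": [0, 0, 0], "claw": 4}, {"xyz": [-3.5, 2.46, 0.6], "angular": [0, 0, 0], "claw": 4}, {"xyz": [-3.5, 2.46, 0.6], "angular": [0, 0, 0], "claw": 4}, {"xyz": [-3.5, 2.46, 0.6], "angular": [0, 0, 0], "claw": 4}, {"xyz": [-3.5, 2.46, 0.6], "angular": [0, 0, 0], "claw": 4}, {"xyz": [-3.5, 2.46, 0.6], "angular": [0, 0, 0], "claw": 4}, {"xyz": [-3.5, 2.46, 0.6], "angular": [0, 0, 0], "claw": 4}, {"xyz": [-3.5, 2.46, 0.6], "angular": [0, 0, 0], "claw": 4}, {"xyz": [0, 0, 0], "angular": [0, 0, -7], "claw": 4}, {"xyz": [0, 0, 0], "angular": [0, 0, -7], "claw": 4}, {"xyz": [0, 0, 0], "angular": [0, 0, -7], "claw": 4}, {"xyz": [0, 0, 0], "angular": [0, 0, -7], "claw": 4}, {"xyz": [0, 0, 0], "angular": [0, 0, -7], "claw": 4}, {"xyz": [0, 0, 0], "angular": [0, 0, 0], "claw": 4}, {"xyz": [0, 0, 0], "angular": [0, 0, 0], "claw": 4}]}}

```text
t: 2.15
eef_pos: [0.5565, -0.1529, 0.1704]
ee_rot: [3.141, -0.0, -2.14]
force: [-0.1, -0.7, -0.0]
width: 0.0404
gripper_force: 0.0
```

```bash
python3 - <<'E'
from h import *
delta([.556,-.1525,.16],-2.13)
d=grab('wrist','w1'); print(proj(d,[.556,-.1525,.085]),proj(d,[.607,-.0717,.044]))
E
```

```text
pos [ 0.5565 -0.1529  0.1704] rot [ 3.1413e+00 -1.0000e-04 -2.1395e+00] t 2.15 F [-0.05 -0.7  -0.01] w 0.0404
shift cm (tool) [-0.01  0.06  1.04] turn deg [ 0.02 -0.01 -0.55]
[320.02042707 256.67482095] [320.35832693 345.52045559]
```

View pics/w1.png

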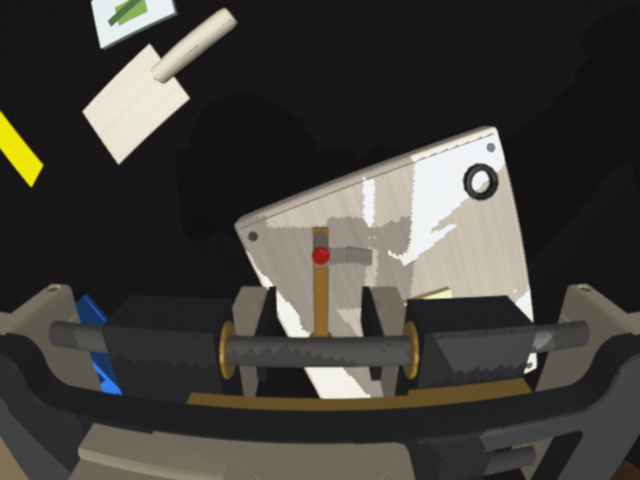

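The wrist view shows the red cap at (320,256), within 1 px of my prediction, and the brass arm lies along tool x. The fingers straddle it, so I descend and pinch.

Request:
{"api": "servo_tool", "payload": {"targets": [{"xyz": [0, 0.05, 1.9], "angular": [0, 0, 0], "claw": 4}, {"xyz": [0, 0, 1.9], "angular": [0, 0, 0], "claw": 4}, {"xyz": [0, 0, 1.9], "angular": [0, 0, 0], "claw": 4}, {"xyz": [0, 0, 1.9], "angular": [0, 0, 0], "claw": 4}, {"xyz": [0, 0, 1.8], "angular": [0, 0, 0], "claw": 4}, {"xyz": [0, 0, 0], "angular": [0, 0, 0], "claw": 4}, {"xyz": [0, 0, 0], "angular": [0, 0, 0], "claw": 0.5}, {"xyz": [0, 0, 0], "angular": [0, 0, 0], "claw": 0.5}, {"xyz": [0, 0, 0], "angular": [0, 0, 0], "claw": 0.5}, {"xyz": [0, 0, 0], "angular": [0, 0, 0], "claw": 0.5}, {"xyz": [0, 0, 0], "angular": [0, 0, 0], "claw": 0.5}, {"xyz": [0, 0, 0], "angular": [0, 0, 0], "claw": 0.5}], "force": 25}}

```text
t: 3.4
eef_pos: [0.5565, -0.1526, 0.0772]
ee_rot: [-3.141, 0.0, -2.136]
force: [-0.6, 0.8, 3.3]
width: 0.0099
gripper_force: 25.0
```

```bash
python3 - <<'E'
from h import *
delta([.556,-.1525,.076],-2.13)
E
```

```text
pos [ 0.5565 -0.1526  0.0772] rot [-3.1407e+00  4.0000e-04 -2.1357e+00] t 3.4 F [-0.57  0.78  3.33] w 0.0099
shift cm (tool) [0.02 0.05 0.12] turn deg [-0.05  0.02 -0.33]
```

Gripped: the width is 9.9 mm, which matches the post. Now the first part of the swing.

Request:
{"api": "servo_tool", "payload": {"targets": [{"xyz": [-0.006, 0.335, 0], "angular": [0, 0, 2], "claw": 0.5}, {"xyz": [-0.023, 0.67, 0], "angular": [0, 0, 4], "claw": 0.5}, {"xyz": [-0.023, 0.67, 0], "angular": [0, 0, 4], "claw": 0.5}, {"xyz": [-0.023, 0.67, 0], "angular": [0, 0, 4], "claw": 0.5}, {"xyz": [-0.023, 0.67, 0], "angular": [0, 0, 4], "claw": 0.5}, {"xyz": [0, 0, 0], "angular": [0, 0, 0], "claw": 0.5}]}}

```text
t: 4.0
eef_pos: [0.5334, -0.1326, 0.0772]
ee_rot: [-3.141, 0.0, -2.451]
force: [-2.2, -1.3, 5.1]
width: 0.0099
gripper_force: 25.0
```

```bash
cat >> h.py <<'E'
def stat(pv=(.6069,-.0717)):
    s=monitor.get_state(); a=s['eef_pos'][:2]-pv; ang=np.arctan2(a[1],a[0]); R=Ro.from_euler('xyz',s['ee_rot'])
    yaw=s['ee_rot'][2]
    w=lambda x:(x+np.pi)%(2*np.pi)-np.pi
    print('t',round(s['t'],2),'pos',s['eef_pos'].round(4),'r',np.hypot(*a).round(4),'theta',w(np.pi+1.3-.19-ang).round(3),'yaw-ang deg',np.degrees(w(yaw-ang)).round(2),'Ftool',R.inv().apply(s['force']).round(2),'M',s['moment'].round(2),'grip',s['gripper_force'],s['width'].round(4))
E
python3 -c "
from h import *
stat()"
```

```text
Traceback (most recent call last):
  File "h.py", line 33, in stat
    print('t',round(s['t'],2),'pos',s['eef_pos'].round(4),'r',np.hypot(*a).round(4),'theta',w(np.pi+1.3-.19-ang).round(3),'yaw-ang deg',np.degrees(w(yaw-ang)).round(2),'Ftool',R.inv().apply(s['force']).round(2),'M',s['moment'].round(2),'grip',s['gripper_force'],s['width'].round(4))
                                                                                                                                                                                                                                                                      ^^^^^^^^^^^^^^^^
AttributeError: 'float' object has no attribute 'round'
```

```bash
sed -i "s/,s\['width'\].round(4))/,round(s['width'],4))/" h.py
python3 -c "
from h import *
stat()"
```

```text
t 4.0 pos [ 0.5334 -0.1326  0.0772] r 0.0954 theta 0.418 yaw-ang deg -0.06 Ftool [ 2.5   0.37 -5.09] M [-0.32  0.65 -0.02] grip 25.001492989249527 0.0099
```

Request:
{"api": "servo_tool", "payload": {"targets": [{"xyz": [-0.023, 0.67, 0], "angular": [0, 0, 4], "claw": 0.5}, {"xyz": [-0.023, 0.67, 0], "angular": [0, 0, 4], "claw": 0.5}, {"xyz": [-0.023, 0.67, 0], "angular": [0, 0, 4], "claw": 0.5}, {"xyz": [-0.023, 0.67, 0], "angular": [0, 0, 4], "claw": 0.5}, {"xyz": [-0.023, 0.67, 0], "angular": [0, 0, 4], "claw": 0.5}, {"xyz": [0, 0, 0], "angular": [0, 0, 0], "claw": 0.5}, {"xyz": [0, 0, 0], "angular": [0, 0, 0], "claw": 0.5}]}}

```text
t: 4.7
eef_pos: [0.517, -0.1039, 0.0771]
ee_rot: [-3.141, -0.0, -2.797]
force: [-3.5, -0.7, 7.3]
width: 0.0097
gripper_force: 25.0
```

```bash
python3 -c "
from h import *
stat()
d=grab('top','top1')
cv2.imwrite('pics/crop1.png',cv2.resize(d['color'][210:350,280:420],None,fx=4,fy=4,interpolation=cv2.INTER_CUBIC))
"
```

```text
t 4.7 pos [ 0.517  -0.1039  0.0771] r 0.0955 theta 0.766 yaw-ang deg 0.07 Ftool [ 3.5   0.47 -7.3 ] M [-0.08  1.13 -0.  ] grip 25.00093338545412 0.0097
```

View pics/crop1.png

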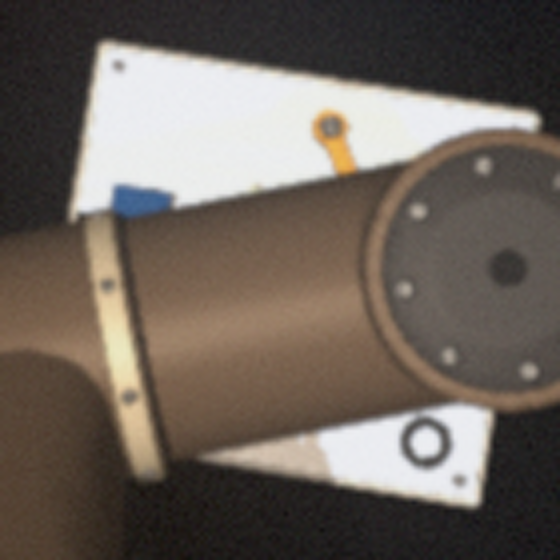

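The top view is blocked by the robot arm; only the pivot at (330,127) and part of the arm show. The side forces are building up, so I open briefly to relieve them and read the force zero.

Request:
{"api": "servo_tool", "payload": {"targets": [{"xyz": [0, 0, 0], "angular": [0, 0, 0], "claw": 1.6}, {"xyz": [0, 0, 0], "angular": [0, 0, 0], "claw": 1.6}, {"xyz": [0, 0, 0], "angular": [0, 0, 0], "claw": 1.6}, {"xyz": [0, 0, 0], "angular": [0, 0, 0], "claw": 1.6}]}}

```text
t: 5.15
eef_pos: [0.5171, -0.1038, 0.0764]
ee_rot: [3.141, -0.0, -2.799]
force: [0.6, 0.5, 0.6]
width: 0.016
gripper_force: 0.0
```

```bash
python3 -c "
from h import *
stat()
d=grab('wrist','w2')
"
```

```text
t 5.15 pos [ 0.5171 -0.1038  0.0764] r 0.0953 theta 0.767 yaw-ang deg -0.01 Ftool [-0.76  0.25 -0.56] M [ 0.    0.03 -0.06] grip 0.0 0.016
```

View pics/w2.png

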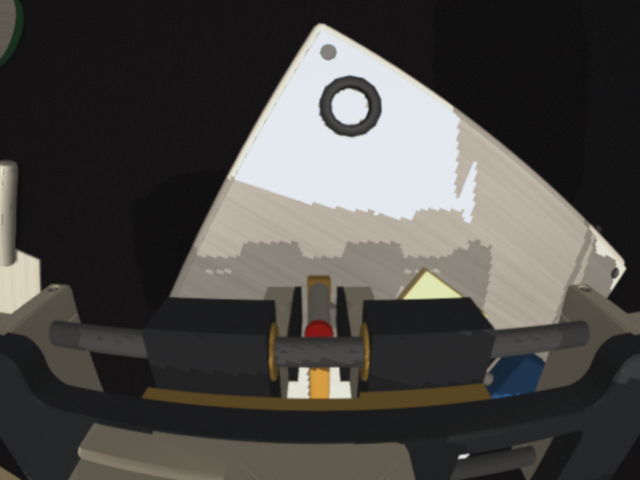

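The wrist view shows the red cap at (318,330) between the fingers and the slide's corner at (425,270), and the forces have fallen to about zero. I push on with the post loosely hooked, because that gives a cleaner force reading.

Request:
{"api": "servo_tool", "payload": {"targets": [{"xyz": [-0.013, 0.5, 0], "angular": [0, 0, 3], "claw": 1.6}, {"xyz": [-0.013, 0.5, 0], "angular": [0, 0, 3], "claw": 1.6}, {"xyz": [-0.013, 0.5, 0], "angular": [0, 0, 3], "claw": 1.6}, {"xyz": [-0.013, 0.5, 0], "angular": [0, 0, 3], "claw": 1.6}, {"xyz": [-0.013, 0.5, 0], "angular": [0, 0, 3], "claw": 1.6}]}}

```text
t: 5.7
eef_pos: [0.5119, -0.0793, 0.0765]
ee_rot: [-3.141, -0.0, -3.063]
force: [0.8, -1.0, 0.1]
width: 0.0162
gripper_force: 0.7
```

```bash
python3 -c "
from h import *
stat()
"
```

```text
t 5.7 pos [ 0.5119 -0.0793  0.0765] r 0.0953 theta 1.03 yaw-ang deg -0.06 Ftool [-0.69 -1.1  -0.14] M [-0.44 -0.24  0.04] grip 0.6624374538660049 0.0162
```

Request:
{"api": "servo_tool", "payload": {"targets": [{"xyz": [-0.003, 0.25, 0], "angular": [0, 0, 1.5], "claw": 1.6}, {"xyz": [-0.003, 0.25, 0], "angular": [0, 0, 1.5], "claw": 1.6}, {"xyz": [-0.003, 0.25, 0], "angular": [0, 0, 1.5], "claw": 1.6}, {"xyz": [-0.003, 0.25, 0], "angular": [0, 0, 1.5], "claw": 1.6}]}}

```text
t: 6.1
eef_pos: [0.5116, -0.0696, 0.0765]
ee_rot: [-3.141, -0.0, 3.117]
force: [0.1, -1.4, -1.4]
width: 0.0161
gripper_force: 0.8
```

```bash
python3 -c "
from h import *
stat()
"
```

```text
t 6.1 pos [ 0.5116 -0.0696  0.0765] r 0.0953 theta 1.132 yaw-ang deg -0.14 Ftool [-0.17 -1.43  1.35] M [-0.63 -0.2   0.05] grip 0.7893646694719791 0.0161
```

Request:
{"api": "servo_tool", "payload": {"targets": [{"xyz": [-0.001, 0.168, 0], "angular": [0, 0, 1], "claw": 1.6}, {"xyz": [-0.001, 0.168, 0], "angular": [0, 0, 1], "claw": 1.6}, {"xyz": [-0.001, 0.168, 0], "angular": [0, 0, 1], "claw": 1.6}, {"xyz": [-0.001, 0.168, 0], "angular": [0, 0, 1], "claw": 1.6}]}}

```text
t: 6.5
eef_pos: [0.512, -0.0626, 0.0765]
ee_rot: [3.142, -0.0, 3.047]
force: [0.4, -1.0, -1.1]
width: 0.0162
gripper_force: 0.7
```

```bash
python3 -c "
from h import *
stat()
"
```

```text
t 6.5 pos [ 0.512  -0.0626  0.0765] r 0.0954 theta 1.206 yaw-ang deg 0.06 Ftool [-0.5  -0.95  1.09] M [-0.53 -0.28 -0.  ] grip 0.6515904329717159 0.0162
```

Request:
{"api": "servo_tool", "payload": {"targets": [{"xyz": [0, 0.084, 0], "angular": [0, 0, 0.5], "claw": 1.6}, {"xyz": [0, 0.084, 0], "angular": [0, 0, 0.5], "claw": 1.6}]}}

```text
t: 6.7
eef_pos: [0.5121, -0.0609, 0.0765]
ee_rot: [3.142, -0.0, 3.03]
force: [1.4, -1.8, 0.1]
width: 0.0161
gripper_force: 0.6
```

```bash
python3 -c "
from h import *
stat()
grab('scene','s2')
d=load('s2')
cv2.imwrite('pics/crop2.png',cv2.resize(d['color'][180:310,200:400],None,fx=4,fy=4,interpolation=cv2.INTER_CUBIC))
"
```

```text
t 6.7 pos [ 0.5121 -0.0609  0.0765] r 0.0954 theta 1.224 yaw-ang deg 0.1 Ftool [-1.62 -1.65 -0.11] M [-0.47 -0.21 -0.01] grip 0.6217611394822598 0.0161
```

View pics/crop2.png

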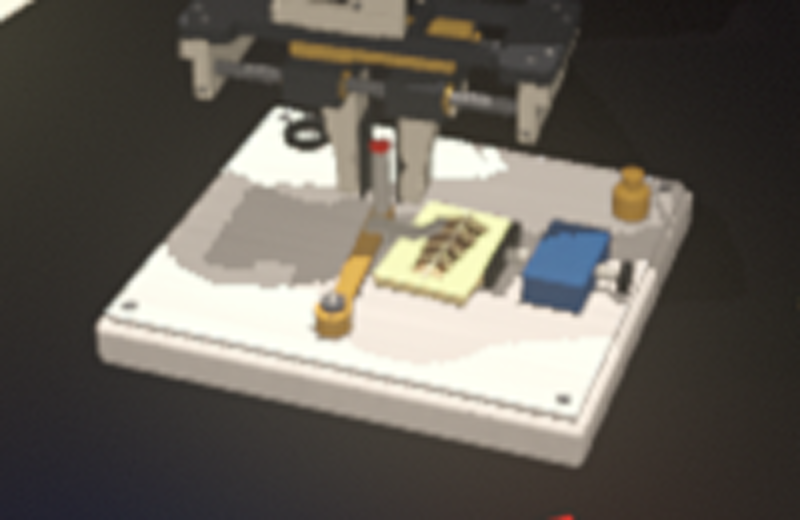

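The scene view shows the leaf (about 410,225) on top of the slide and the slide almost at the pad (about 505,250). A gap of several mm remains between the brass arm and the slide's edge (about 385,262). I continue in small steps.

Request:
{"api": "servo_tool", "payload": {"targets": [{"xyz": [0, 0.084, 0], "angular": [0, 0, 0.5], "claw": 1.6}, {"xyz": [0, 0.084, 0], "angular": [0, 0, 0.5], "claw": 1.6}]}}

```text
t: 6.95
eef_pos: [0.5123, -0.0593, 0.0765]
ee_rot: [-3.142, -0.0, 3.012]
force: [0.0, -2.5, -0.9]
width: 0.0162
gripper_force: 0.6
```

Request:
{"api": "servo_tool", "payload": {"targets": [{"xyz": [0, 0.084, 0], "angular": [0, 0, 0.5], "claw": 1.6}]}}

```text
t: 7.05
eef_pos: [0.5124, -0.0585, 0.0766]
ee_rot: [-3.142, -0.0, 3.003]
force: [0.1, -1.3, -0.4]
width: 0.0162
gripper_force: 0.6
```

```bash
python3 -c "
from h import *
stat()
"
```

```text
t 7.05 pos [ 0.5124 -0.0585  0.0766] r 0.0954 theta 1.249 yaw-ang deg 0.06 Ftool [-0.28 -1.26  0.4 ] M [-0.44 -0.18 -0.02] grip 0.6327634491026402 0.0162
```

Request:
{"api": "servo_tool", "payload": {"targets": [{"xyz": [0, 0.084, 0], "angular": [0, 0, 0.5], "claw": 1.6}, {"xyz": [0, 0.084, 0], "angular": [0, 0, 0.5], "claw": 1.6}]}}

```text
t: 7.25
eef_pos: [0.5127, -0.0568, 0.0766]
ee_rot: [-3.142, -0.0, 2.986]
force: [-0.1, -1.1, -0.4]
width: 0.0162
gripper_force: 0.6
```

Request:
{"api": "servo_tool", "payload": {"targets": [{"xyz": [0, 0.084, 0], "angular": [0, 0, 0.5], "claw": 1.6}]}}

```text
t: 7.35
eef_pos: [0.5128, -0.056, 0.0765]
ee_rot: [-3.142, -0.0, 2.977]
force: [0.7, -1.1, -0.8]
width: 0.0157
gripper_force: 0.6
```

Request:
{"api": "servo_tool", "payload": {"targets": [{"xyz": [0, 0.084, 0], "angular": [0, 0, 0.5], "claw": 1.6}, {"xyz": [0, 0.084, 0], "angular": [0, 0, 0.5], "claw": 1.6}]}}

```text
t: 7.55
eef_pos: [0.5131, -0.0543, 0.0766]
ee_rot: [-3.142, -0.0, 2.96]
force: [1.0, -2.5, -1.4]
width: 0.0163
gripper_force: 1.4
```

Request:
{"api": "servo_tool", "payload": {"targets": [{"xyz": [0, 0, 0], "angular": [0, 0, 0], "claw": 1.6}]}}

```text
t: 7.65
eef_pos: [0.5131, -0.0543, 0.0766]
ee_rot: [-3.141, -0.0, 2.96]
force: [0.7, -1.2, -1.7]
width: 0.0159
gripper_force: 0.8
```

Request:
{"api": "servo_tool", "payload": {"targets": [{"xyz": [0, 0.084, 0], "angular": [0, 0, 0.5], "claw": 1.6}]}}

```text
t: 7.75
eef_pos: [0.5132, -0.0537, 0.0766]
ee_rot: [-3.141, -0.0, 2.951]
force: [1.1, -3.5, -0.9]
width: 0.0161
gripper_force: 2.0
```

Request:
{"api": "servo_tool", "payload": {"targets": [{"xyz": [0, 0.084, 0], "angular": [0, 0, 0.5], "claw": 1.6}]}}

```text
t: 7.85
eef_pos: [0.5133, -0.053, 0.0766]
ee_rot: [-3.141, -0.0, 2.942]
force: [1.1, -5.2, -0.4]
width: 0.0163
gripper_force: 2.5
```

```bash
python3 -c "
from h import *
stat()
grab('scene','s3')
d=load('s3')
cv2.imwrite('pics/crop3.png',cv2.resize(d['color'][210:270,270:370],None,fx=8,fy=8,interpolation=cv2.INTER_CUBIC))
"
```

```text
t 7.85 pos [ 0.5133 -0.053   0.0766] r 0.0954 theta 1.307 yaw-ang deg -0.11 Ftool [-2.08 -4.85  0.39] M [-1.81 -0.41 -0.  ] grip 2.468458190560341 0.0163
```

View pics/crop3.png

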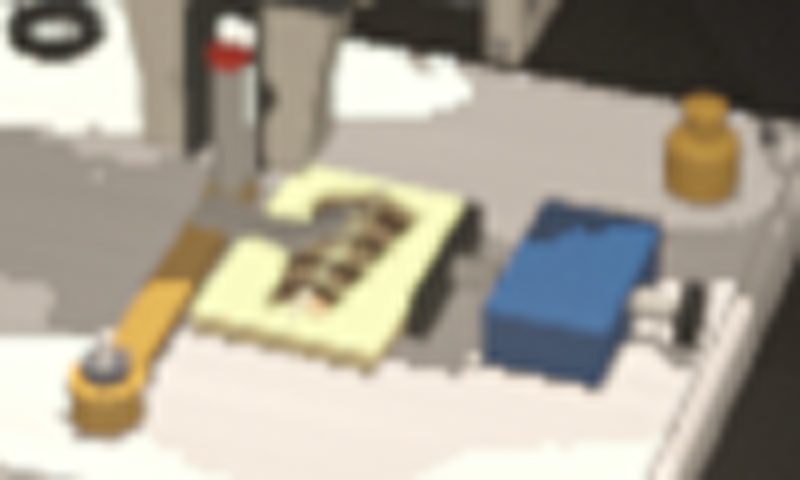

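The crop shows the slide against the black pad (about 440,260) and the clip close on its near edge (about 215,260). The push is rising at about 5 N, and I am aiming for about 9.5 N at the post.

Request:
{"api": "servo_tool", "payload": {"targets": [{"xyz": [0, 0.08, 0], "angular": [0, 0, 0.5], "claw": 1.6}]}}

```text
t: 8.0
eef_pos: [0.5134, -0.0523, 0.0766]
ee_rot: [-3.141, -0.0, 2.934]
force: [1.6, -5.7, -1.4]
width: 0.0162
gripper_force: 3.0
```

Request:
{"api": "servo_tool", "payload": {"targets": [{"xyz": [0, 0.05, 0], "angular": [0, 0, 0.3], "claw": 1.6}, {"xyz": [0, 0, 0], "angular": [0, 0, 0], "claw": 1.6}]}}

```text
t: 8.2
eef_pos: [0.5135, -0.0519, 0.0766]
ee_rot: [-3.141, -0.0, 2.929]
force: [1.0, -6.6, -0.8]
width: 0.0162
gripper_force: 3.0
```

Request:
{"api": "servo_tool", "payload": {"targets": [{"xyz": [0, 0.08, 0], "angular": [0, 0, 0.5], "claw": 1.6}, {"xyz": [0, 0, 0], "angular": [0, 0, 0], "claw": 1.6}]}}

```text
t: 8.4
eef_pos: [0.5137, -0.0513, 0.0766]
ee_rot: [-3.141, -0.0, 2.92]
force: [1.2, -8.6, -1.8]
width: 0.0161
gripper_force: 3.7
```

Request:
{"api": "servo_tool", "payload": {"targets": [{"xyz": [0, 0.06, 0], "angular": [0, 0, 0.35], "claw": 1.6}, {"xyz": [0, 0, 0], "angular": [0, 0, 0], "claw": 1.6}]}}

```text
t: 8.6
eef_pos: [0.5137, -0.0509, 0.0765]
ee_rot: [-3.14, -0.0, 2.914]
force: [2.1, -10.0, -1.9]
width: 0.0162
gripper_force: 4.3
```

```bash
python3 -c "
from h import *
stat()
"
```

```text
t 8.6 pos [ 0.5137 -0.0509  0.0765] r 0.0955 theta 1.33 yaw-ang deg -0.46 Ftool [-4.29 -9.31  1.89] M [-3.2  -0.67  0.06] grip 4.262230396270752 0.0162
```

Request:
{"api": "servo_tool", "payload": {"targets": [{"xyz": [0, 0, 0], "angular": [0, 0, 0], "claw": 1.6}, {"xyz": [0, 0, 0], "angular": [0, 0, 0], "claw": 1.6}, {"xyz": [0, 0, 0], "angular": [0, 0, 0], "claw": 1.6}, {"xyz": [0, 0, 0], "angular": [0, 0, 0], "claw": 1.6}, {"xyz": [0, 0, 0], "angular": [0, 0, 0], "claw": 1.6}]}}

```text
t: 9.1
eef_pos: [0.5137, -0.0509, 0.0765]
ee_rot: [-3.14, -0.0, 2.914]
force: [1.6, -8.8, -0.2]
width: 0.0163
gripper_force: 4.2
```

```bash
python3 -c "
from h import *
stat()
"
```

```text
t 9.1 pos [ 0.5137 -0.0509  0.0765] r 0.0955 theta 1.33 yaw-ang deg -0.46 Ftool [-3.52 -8.24  0.2 ] M [-3.19 -0.66  0.06] grip 4.214358776807785 0.0163
```

Request:
{"api": "servo_tool", "payload": {"targets": [{"xyz": [0, 0.04, 0], "angular": [0, 0, 0], "claw": 1.6}, {"xyz": [0, 0, 0], "angular": [0, 0, 0], "claw": 1.6}, {"xyz": [0, 0, 0], "angular": [0, 0, 0], "claw": 1.6}, {"xyz": [0, 0, 0], "angular": [0, 0, 0], "claw": 1.6}, {"xyz": [0, 0, 0], "angular": [0, 0, 0], "claw": 1.6}, {"xyz": [0, 0, 0], "angular": [0, 0, 0], "claw": 1.6}, {"xyz": [0, 0, 0], "angular": [0, 0, 0], "claw": 1.6}, {"xyz": [0, 0, 0], "angular": [0, 0, 0], "claw": 1.6}]}}

```text
t: 9.9
eef_pos: [0.5138, -0.0507, 0.0766]
ee_rot: [-3.14, -0.0, 2.914]
force: [0.8, -10.8, -1.7]
width: 0.0163
gripper_force: 4.7
```

```bash
python3 -c "
from h import *
stat()
grab('scene','s4')
d=load('s4')
cv2.imwrite('pics/crop4.png',cv2.resize(d['color'][210:270,270:370],None,fx=8,fy=8,interpolation=cv2.INTER_CUBIC))
"
```

```text
t 9.9 pos [ 0.5138 -0.0507  0.0766] r 0.0955 theta 1.332 yaw-ang deg -0.31 Ftool [ -3.21 -10.38   1.73] M [-3.54 -0.63  0.09] grip 4.678380489349365 0.0163
```

View pics/crop4.png

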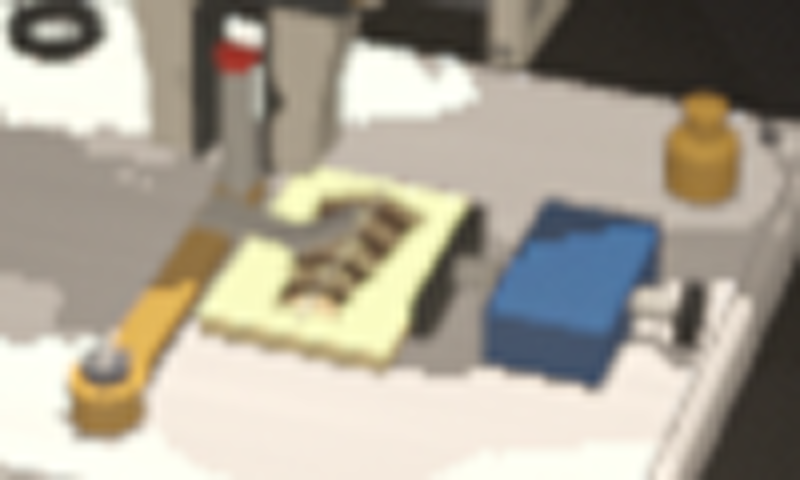

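The slide is flush and square against the pad (about 445,265) with the clip bearing on its edge, at about 10 N on the post, which is roughly 8.5 N at the stop. I hold for two more seconds.

Request:
{"api": "servo_tool", "payload": {"targets": [{"xyz": [0, 0, 0], "angular": [0, 0, 0], "claw": 1.6}, {"xyz": [0, 0, 0], "angular": [0, 0, 0], "claw": 1.6}, {"xyz": [0, 0, 0], "angular": [0, 0, 0], "claw": 1.6}, {"xyz": [0, 0, 0], "angular": [0, 0, 0], "claw": 1.6}, {"xyz": [0, 0, 0], "angular": [0, 0, 0], "claw": 1.6}, {"xyz": [0, 0, 0], "angular": [0, 0, 0], "claw": 1.6}, {"xyz": [0, 0, 0], "angular": [0, 0, 0], "claw": 1.6}, {"xyz": [0, 0, 0], "angular": [0, 0, 0], "claw": 1.6}, {"xyz": [0, 0, 0], "angular": [0, 0, 0], "claw": 1.6}, {"xyz": [0, 0, 0], "angular": [0, 0, 0], "claw": 1.6}]}}

```text
t: 10.95
eef_pos: [0.5138, -0.0507, 0.0765]
ee_rot: [-3.14, -0.0, 2.914]
force: [2.2, -9.5, -1.2]
width: 0.016
gripper_force: 4.7
```

Request:
{"api": "servo_tool", "payload": {"targets": [{"xyz": [0, 0.01, 0], "angular": [0, 0, 0], "claw": 1.6}, {"xyz": [0, 0, 0], "angular": [0, 0, 0], "claw": 1.6}, {"xyz": [0, 0, 0], "angular": [0, 0, 0], "claw": 1.6}, {"xyz": [0, 0, 0], "angular": [0, 0, 0], "claw": 1.6}, {"xyz": [0, 0, 0], "angular": [0, 0, 0], "claw": 1.6}, {"xyz": [0, 0, 0], "angular": [0, 0, 0], "claw": 1.6}, {"xyz": [0, 0, 0], "angular": [0, 0, 0], "claw": 1.6}, {"xyz": [0, 0, 0], "angular": [0, 0, 0], "claw": 1.6}, {"xyz": [0, 0, 0], "angular": [0, 0, 0], "claw": 1.6}, {"xyz": [0, 0, 0], "angular": [0, 0, 0], "claw": 1.6}]}}

```text
t: 11.95
eef_pos: [0.5138, -0.0506, 0.0765]
ee_rot: [-3.14, -0.0, 2.914]
force: [3.0, -9.5, -1.7]
width: 0.016
gripper_force: 4.8
```

Held for well over 3 s at 9–10 N. Now I swing the clip back.

Request:
{"api": "servo_tool", "payload": {"targets": [{"xyz": [-0.006, -0.335, 0], "angular": [0, 0, -2], "claw": 1.6}, {"xyz": [-0.006, -0.335, 0], "angular": [0, 0, -2], "claw": 1.6}, {"xyz": [-0.023, -0.67, 0], "angular": [0, 0, -4], "claw": 1.6}, {"xyz": [-0.023, -0.67, 0], "angular": [0, 0, -4], "claw": 1.6}, {"xyz": [-0.023, -0.67, 0], "angular": [0, 0, -4], "claw": 1.6}, {"xyz": [-0.023, -0.67, 0], "angular": [0, 0, -4], "claw": 1.6}, {"xyz": [-0.023, -0.67, 0], "angular": [0, 0, -4], "claw": 1.6}, {"xyz": [-0.023, -0.67, 0], "angular": [0, 0, -4], "claw": 1.6}, {"xyz": [-0.023, -0.67, 0], "angular": [0, 0, -4], "claw": 1.6}, {"xyz": [-0.023, -0.67, 0], "angular": [0, 0, -4], "claw": 1.6}, {"xyz": [0, 0, 0], "angular": [0, 0, 0], "claw": 1.6}]}}

```text
t: 13.05
eef_pos: [0.5194, -0.1088, 0.0765]
ee_rot: [3.141, 0.0, -2.74]
force: [-0.0, 0.4, -0.0]
width: 0.016
gripper_force: 0.0
```

```bash
python3 -c "
from h import *
stat()
"
```

```text
t 13.05 pos [ 0.5194 -0.1088  0.0765] r 0.095 theta 0.709 yaw-ang deg 0.02 Ftool [-0.13  0.39  0.03] M [ 0.03 -0.02 -0.01] grip 0.0 0.016
```

Request:
{"api": "servo_tool", "payload": {"targets": [{"xyz": [-0.023, -0.67, 0], "angular": [0, 0, -4], "claw": 1.6}, {"xyz": [-0.023, -0.67, 0], "angular": [0, 0, -4], "claw": 1.6}, {"xyz": [-0.023, -0.67, 0], "angular": [0, 0, -4], "claw": 1.6}, {"xyz": [-0.023, -0.67, 0], "angular": [0, 0, -4], "claw": 1.6}, {"xyz": [-0.023, -0.67, 0], "angular": [0, 0, -4], "claw": 1.6}, {"xyz": [-0.023, -0.67, 0], "angular": [0, 0, -4], "claw": 1.6}, {"xyz": [-0.023, -0.67, 0], "angular": [0, 0, -4], "claw": 1.6}, {"xyz": [-0.006, -0.335, 0], "angular": [0, 0, -2], "claw": 1.6}, {"xyz": [-0.001, -0.168, 0], "angular": [0, 0, -1], "claw": 1.6}, {"xyz": [0, 0, 0], "angular": [0, 0, 0], "claw": 1.6}, {"xyz": [0, 0.3, 0], "angular": [0, 0, 0], "claw": 4}, {"xyz": [0, 0, 0], "angular": [0, 0, 0], "claw": 4}, {"xyz": [0, 0, 0], "angular": [0, 0, 0], "claw": 4}, {"xyz": [0, 0, 0], "angular": [0, 0, 0], "claw": 4}]}}

```text
t: 14.45
eef_pos: [0.5487, -0.1471, 0.0767]
ee_rot: [-3.141, 0.0, -2.2]
force: [0.6, 0.4, 0.3]
width: 0.0387
gripper_force: 0.0
```

```bash
python3 -c "
from h import *
stat()
"
```

```text
t 14.45 pos [ 0.5487 -0.1471  0.0767] r 0.0952 theta 0.197 yaw-ang deg 1.63 Ftool [-0.71 -0.28 -0.33] M [ 0.02 -0.01  0.01] grip 0.0 0.0387
```

Request:
{"api": "servo_tool", "payload": {"targets": [{"xyz": [0, 0, -2], "angular": [0, 0, 0], "claw": 4}, {"xyz": [0, 0, -2], "angular": [0, 0, 0], "claw": 4}, {"xyz": [0, 0, -3], "angular": [0, 0, 0], "claw": 4}, {"xyz": [0, 0, -4], "angular": [0, 0, 0], "claw": 4}, {"xyz": [0, 0, -4], "angular": [0, 0, 0], "claw": 4}, {"xyz": [3, -2.2, 0], "angular": [0, 0, 0], "claw": 4}, {"xyz": [3, -2.2, 0], "angular": [0, 0, 0], "claw": 4}, {"xyz": [3, -2.2, 0], "angular": [0, 0, 0], "claw": 4}, {"xyz": [3, -2.2, 0], "angular": [0, 0, 0], "claw": 4}, {"xyz": [3, -2.2, 0], "angular": [0, 0, 0], "claw": 4}, {"xyz": [3, -2.2, 0], "angular": [0, 0, 0], "claw": 4}, {"xyz": [3, -2.2, 0], "angular": [0, 0, 0], "claw": 4}, {"xyz": [0, 0, 0], "angular": [0, 0, 0], "claw": 4}, {"xyz": [0, 0, 0], "angular": [0, 0, 0], "claw": 4}]}}

```text
t: 15.85
eef_pos: [0.5491, -0.4084, 0.2258]
ee_rot: [3.14, -0.0, -2.202]
force: [0.3, 0.4, 0.2]
width: 0.0398
gripper_force: 0.0
```

```bash
python3 - <<'E'
from h import *
d=grab('top','top2');c=d['color']
cv2.imwrite('pics/crop5.png',cv2.resize(c[210:350,230:420],None,fx=4,fy=4,interpolation=cv2.INTER_CUBIC))
h=cv2.cvtColor(c,cv2.COLOR_BGR2HSV)
C=np.array([.525,-.045]);ys=-.19;S=np.array([[np.cos(ys),np.sin(ys)],[-np.sin(ys),np.cos(ys)]])
m=((h[...,0]>22)&(h[...,0]<40)&(h[...,1]>22)&(h[...,2]>120)).astype(np.uint8)
m[:235]=0;m[310:]=0;m[:,:310]=0;m[:,:325]=0;m[:,385:]=0
m=cv2.morphologyEx(cv2.morphologyEx(m,cv2.MORPH_CLOSE,np.ones((7,7))),cv2.MORPH_OPEN,np.ones((5,5)))
cn=max(cv2.findContours(m,0,2)[0],key=cv2.contourArea)
P=np.array([S@(onz(d,*p,.036)[:2]-C) for p in cn[:,0]]).astype(np.float32)*1000
print('slide in stage mm',cv2.minAreaRect(P))
k=((h[...,0]<8)|(h[...,0]>172))&(h[...,1]>140)&(h[...,2]>80);k[:,:370]=0;k[:220]=0;k[330:]=0;k[:,420:]=0
y,x=np.nonzero(k);p=onz(d,x.mean(),y.mean(),.085)[:2];a=p-[.6069,-.0717];print('post',p,'theta',np.pi+1.3-.19-np.arctan2(a[1],a[0])-2*np.pi)
E
```

```text
slide in stage mm ((7.663469314575195, 25.227460861206055), (57.27493667602539, 55.07583236694336), 9.395010948181152)
post [ 0.54922923 -0.14721673] theta 0.19140394976447528
```

View pics/crop5.png

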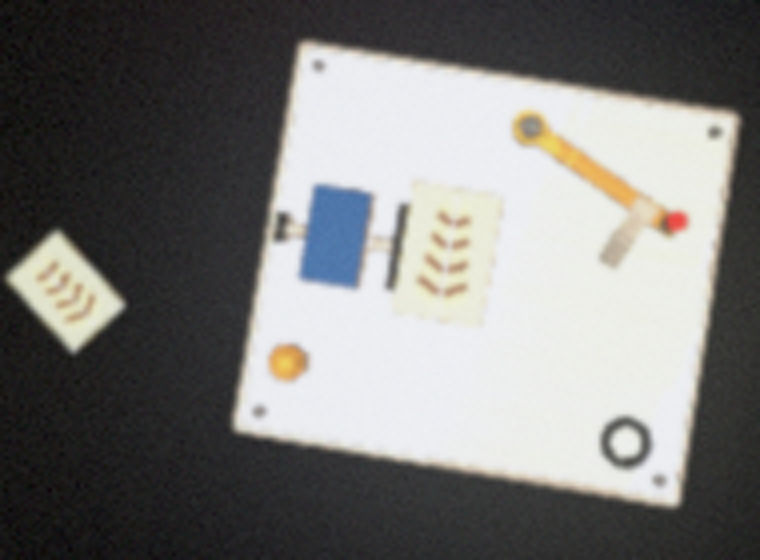

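The slide lies flush at the pad. Its edges lean about 0.16 rad in the crop, the same as the stage's, and its centre is at y ≈ 25 mm. The clip is parked at about 0.19 rad (red cap at 677,221), the ring and weight have not moved, and the gripper is clear.

```bash
python3 -c "
from station import order
print(order.job_done())"
```

```text
the job is handed in; nothing more can be done
None
```

I handed the job in: the clip pushed the slide home, square against the stop's pad, and held it there for just over 3 s at an estimated 6–9 N. The clip is now back at about 0.19 rad, the slide lies at the stop, and the gripper is clear; the judge's verdict was not shown.

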